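Find the rubbing spot of the buffing wheel and brake it there

ROBOT

A 7-joint arm with a two-finger parallel gripper is mounted at the origin on the work surface. World frame = base frame: x ahead of the robot, y to its left, z up, the work surface at z = 0. Lengths are in m, angles in rad, forces in N, time in s.
With the tool pointing down it reaches from about 0.4 to 0.925 m from the base axis. Payload 4.1 kg.
Tool frame: the origin (TCP) lies midway between the tips of the shut fingers; the grasp point (between the pads) lies 19 mm behind it; z points along the fingers, y is the direction in which the jaws open and shut (so a half turn about z gives the same grasp; the last joint's range is limited). The gripper opens to 85 mm and grips with 20 to 120 N. Pads are 22 mm wide; open, the fingers measure 114 mm over their backs; the gripper's body (76 mm by 85 mm) begins 54 mm behind the grasp point. The pads swing forward as they close: fully open they stand 13 mm farther back than shut.
Start: joints at [1.214, 0.398, 0.045, 1.537, -0.019, 1.207, -0.051], TCP at [0.166, -0.629, 0.231] pointing down, gripper open.
Joint ranges: [-2.82, 2.82], [-0.49, 2.23], [-1.37, 1.46], [0, 2.46], [-1.36, 4.5], [0.23, 2], [-2.94, 2.94]. Speed limits (rad/s): [2.57, 2.57, 3.14, 3.14, 3.14, 3.14, 3.14].

INTERFACE

Orientations are given as a unit quaternion [w, x, y, z].
In Python, from station import status, eyes, order gives the robot as it stands.
- The arm moves only by the shell command python3 -m creep 'ROWS' [OPENING] [FORCE]. ROWS is JSON, a list of rows, each an object with "offset": the shift along the tool's x, y, z in mm, a list of three; "twist": the turn about the tool's z in rad. A call has 1 to 12 rows; each row is the pose to reach, as a shift and turn from the pose commanded when the call began, along the tool's axes at that moment; what a row does not reach only later rows make up. A row lasts 1/10 s, in which the tool goes at most 50 mm and 8.59 degrees, less where a joint would pass 70% of its speed; a pose out of reach is approached as far as the arm can. A call with a gripper value outside its range is refused whole. OPENING is the opening, from 0 (shut) to 1 (fully open), set as the call begins (- or left out, the last holds). The fingers move at their own pace and stop on an object; FORCE is the grip in N (left out, the last holds). Time passes only in rows, so rows that repeat a pose let the fingers close. It gives the time, the measured TCP pose, the force and the opening at its end, in the units of the state.
- status.get_obs(): the state, without advancing time (a new reading comes with each control period).
- eyes.camera(name): name is "side" or "top"; returns the picture (420x560x3 uint8, blue, green, red); there is no depth.
- eyes.camera_params(name): a dict with "fx", "fy", "cx", "cy" (pixels), "k1" (the pictures are not rectified: a ray, as slopes to the right and down, at radius r is drawn at 1 + k1 r^2 times it, then the intrinsics apply), "xyz" and "orientation" of the camera in the world. Camera axes: x right, y down, z forward; pixel columns grow to the right and rows downward; lengths in m; the calibration is good to about 2 mm. A picture is of the moment at which its call begins. camera_params takes no time and is no camera call.
- order.job_done(): hands the job in, once; it reports no verdict.
The state is a dict: "time_s": time; "joint_pos": joint angles; "joint_velocities": joint speeds; "joint_efforts": joint torques, N m; "ee_pos": TCP position; "ee_rot": TCP orientation; "contact_force": force on the tool from outside, world axes, zero at the start; "torque": the same for the moment, N m; "width": opening from 0.0 (shut) to 1.0 (fully open).
Only numpy, scipy, OpenCV 4.12 (cv2) and the standard library are available. Lean on these libraries where they do the work, as an engineer would, in place of code of your own. Each camera call takes 0.05 s, during which the arm holds its last target. There are 200 camera calls.

TASK

The hand-cranked cork buffing wheel on the wax counter rubs at one place in its turn, and you cannot see where. Turn the wheel slowly by its red crank grip, feel for the place where it drags hardest and leave the wheel standing there, then gently slide the blue brake by its yellow post until its rubber pad presses on the wheel's rim and holds it. Take your hand away and leave the wax block, brush and tray where they lie.

Things in the scene. Friction and masses are not known exactly. Their poses are not given: they have to be found in the camera images.
- stand: grey base plate 200 x 200 x 12 mm, fixed to the counter, with a round aluminium housing (168 mm across, top at 48 mm) and a grey arm, 50 mm wide and 40 mm high, reaching along the stand's +y to 210 mm from the centre. Origin: on the counter under the wheel's upright axis; its z is that axis
- ring: black ring, 174 mm across, fixed round the housing 24 to 34 mm above the counter, axes as the stand's; origin on the counter under the wheel's axis. Hidden inside it, at a new place each time, sits the sprung shoe that the wheel rubs on once a turn. At the start the wheel is clear of it
- cork: cork wheel, 160 mm across, flat 52 to 72 mm above the counter, turning with its crank on the upright axis; origin on the counter under the axis, x along the crank. Turns either way without stops, even drag (1 N at the grip) save at the rub: there it climbs over about 0.4 rad to a peak (12 to 15 N at the grip) and falls off over the next 0.4 rad; within 0.15 rad of the middle is near enough
- crank_mid (a point): middle of the red upright crank grip, a round handle 22 mm across and 38 mm tall (82 to 120 mm above the counter), 60 mm from the wheel's axis; it spins freely on its own pin, so it can be held firmly without turning the hand
- brake (a joint): how far the blue brake is slid in along the stand's -y towards the wheel's axis, m: 0 drawn back, 0.030 at its end stop. It slides stiffly (about 6 N) and stays where it is left. The rubber pad reaches the rim at 0.018; beyond that its spring (2 N per mm) presses on the rim. 3 to 6 mm past first touch is right; over 8 mm past is too hard
- brake_post (a point): centre of the top of the yellow post on the brake, 16 x 16 mm, sides square to the stand, top 115 mm above the counter, free for 42 mm below that (down to the blue block's top at 73 mm). Drawn back, it is 155 mm from the wheel's axis along the stand's +y. Push it on its outer side, towards the axis
- pad: black rubber pad on the brake, 24 mm wide and 18 mm high, facing the rim at half the rim's height; origin on the counter under the wheel's axis while the brake is drawn back, and it travels with the brake
- wax: green wax block 85 x 45 x 30 mm, loose, origin at the centre of its underside
- brush: stainless brush 130 x 50 x 32 mm with a wooden back, lying bristles down, loose, origin at the centre of its underside
- tray: white hard silicone tray 150 x 100 x 28 mm, loose, origin at the centre of its underside

How it is judged:
By the outcome, as a careful person would: the job done as asked, in the order asked, and still so for the second after the job is handed in, with the robot touching nothing.
It also fails if it takes over 72 s, if anything falls off the work surface, if the arm or the gripper's body presses on something with over 40 N, if the wrist force passes 120 N, or if a joint passes its speed limit or range.

## Working session

There is one attempt and no reset: what is moved stays moved. The work goes in short steps, Python scripts to look and compute and a shell command to move; the robot and the scene stay as the last step left them, time stands still between calls to the robot, and variables do not carry over. Pictures are saved under pics/ and viewed, about 8 in all and at most 12, crops included, and the job is handed in when it is done.

```bash
ls; mkdir -p pics; python3 - <<'E'
from station import status, eyes, order
import cv2
for n in("top","side"):
    cv2.imwrite(f"pics/{n}0.png",eyes.camera(n)); print(n,eyes.camera_params(n))
o=status.get_obs(); print({k:o[k] for k in('time_s','ee_pos','ee_rot','contact_force','width')})
E
```

```text
pics
top {'fx': 460.91090107203513, 'fy': 460.91090107203513, 'cx': 279.36219053527304, 'cy': 209.53626367347962, 'k1': -0.1058712004328503, 'xyz': array([0.52717393, 0.01787388, 0.84315295]), 'orientation': array([-0.03050534,  0.71173287, -0.70042853,  0.04365342])}
side {'fx': 529.5368644289799, 'fy': 529.5368644289799, 'cx': 278.63793601807, 'cy': 218.497491755138, 'k1': -0.13544723469056455, 'xyz': array([ 0.19705503, -0.45332947,  0.51051361]), 'orientation': array([-0.44279083,  0.82555318, -0.31220823,  0.15787414])}
{'time_s': 0.1, 'ee_pos': array([ 0.16561612, -0.62795181,  0.2303545 ]), 'ee_rot': array([-8.78423359e-04,  9.91696050e-01,  1.28600707e-01, -1.74380772e-04]), 'contact_force': array([0.02704206, 0.25123617, 0.22666548]), 'width': 0.9986691474613397}
```

View pics/top0.png

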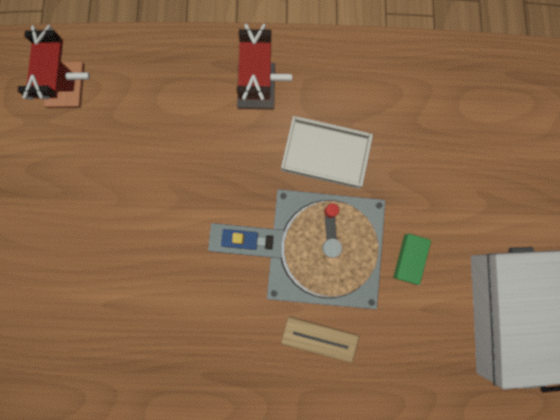

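View pics/side0.png

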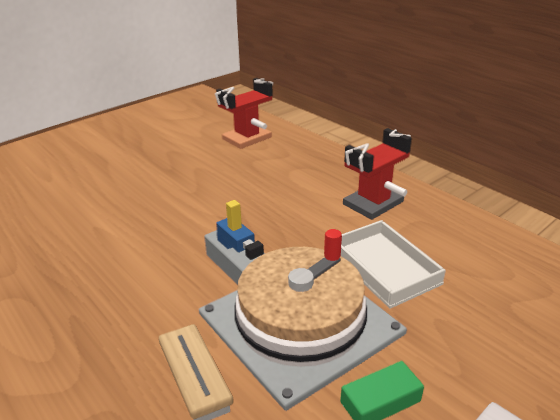

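The top picture shows the hub at about (332,248), the red grip at (332,210), the yellow post at (238,238) and the plate screws at (283,196), (379,205), (372,301) and (274,293). The side picture shows the grip top at (333,235) and the post top at (233,205).

```bash
cat > h.py <<'E'
import numpy as np, cv2
from scipy.spatial.transform import Rotation as R
from station import status, eyes
def cam(n):
    p=eyes.camera_params(n); K=np.array([[p['fx'],0,p['cx']],[0,p['fy'],p['cy']],[0,0,1]])
    return K,np.array([p['k1'],0,0,0.]),R.from_quat(np.r_[p['orientation'][1:],p['orientation'][0]]).as_matrix(),np.array(p['xyz'])
def px(n,uv,z):
    K,d,M,c=cam(n); s=cv2.undistortPoints(np.array([[uv]],float),K,d)[0,0]
    r=M@np.r_[s,1]; return c+r*(z-c[2])/r[2]
def proj(n,P):
    K,d,M,c=cam(n); return cv2.projectPoints((np.atleast_2d(P)-c)@M,np.zeros(3),np.zeros(3),K,d)[0][:,0]
def toolR():
    q=np.array(status.get_obs()['ee_rot']); return R.from_quat(np.r_[q[1:],q[0]]).as_matrix()
E
python3 - <<'E'
from h import *
T=cv2.imread('pics/top0.png')
m=lambda lo,hi,im:cv2.inRange(cv2.cvtColor(im,cv2.COLOR_BGR2HSV),lo,hi)
print('screws'); s=[px('top',u,.012) for u in((283,196),(379,205),(372,301),(274,293))]
for x in s:print(x.round(4))
print('c',np.mean(s,0).round(4), 'hub',px('top',(332,248),.08).round(4))
for n,u in(('top',(332,210)),('side',(333,235))):print('grip',n,px(n,u,.12).round(4))
for n,u in(('top',(238,238)),('side',(233.5,205))):print('post',n,px(n,u,.115).round(4))
S=cv2.imread('pics/side0.png')
a=cv2.resize(T[185:310,205:390],None,fx=4,fy=4,interpolation=cv2.INTER_CUBIC)
b=cv2.resize(S[190:290,205:365],None,fx=4,fy=4,interpolation=cv2.INTER_CUBIC)
cv2.imwrite('pics/c1.png',a);cv2.imwrite('pics/c2.png',b)
E
```

```text
screws
[ 0.6397 -0.0032  0.012 ]
[ 0.6263 -0.1794  0.012 ]
[ 0.4523 -0.166   0.012 ]
[0.4648 0.0104 0.012 ]
c [ 0.5458 -0.0846  0.012 ] hub [ 0.545 -0.084  0.08 ]
grip top [ 0.6041 -0.0784  0.12  ]
grip side [ 0.5993 -0.085   0.12  ]
post top [0.5577 0.0695 0.115 ]
post side [0.5533 0.0629 0.115 ]
```

View pics/c1.png

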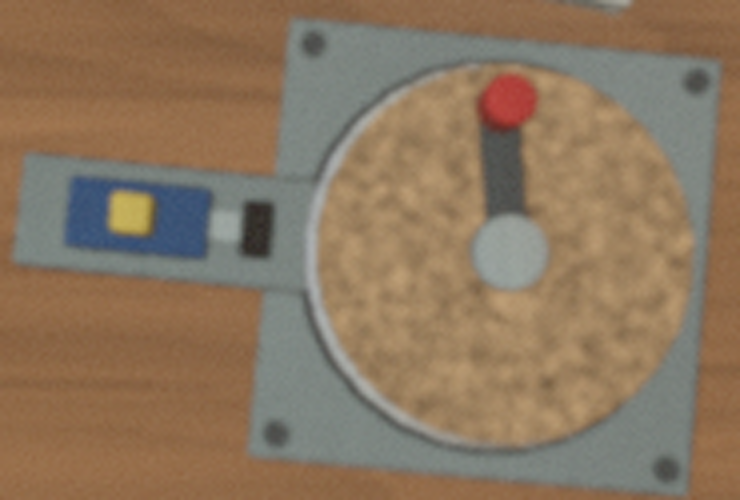

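View pics/c2.png

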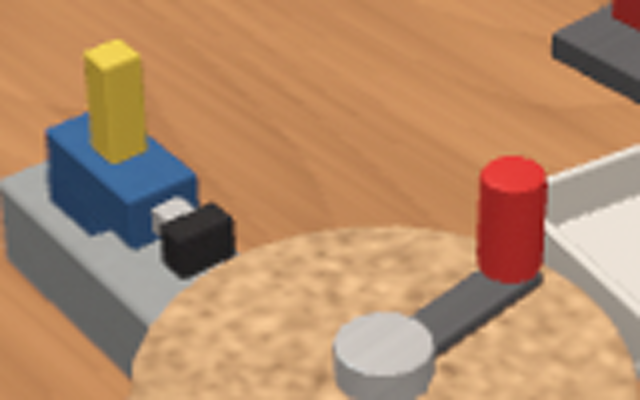

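The crops put the hub at (332.5,248), the grip top at (332.5,210) and the post top at (237.8,238) in the top view. In the side view the grip top is at (333.3,233.5) and the post top at (233.5,203.7). The stand's yaw comes out at about -4.3°.

```bash
python3 - <<'E'
from h import *
g=[px('top',(332.5,210),.12),px('side',(333.3,233.5),.12)]
p=[px('top',(237.8,238),.115),px('side',(233.5,203.7),.115)]
c=np.array([.5455,-.0845]); th=-.075
Rs=np.array([[np.cos(th),np.sin(th)],[-np.sin(th),np.cos(th)]])
for n,q in(('grip',g),('post',p)):
    for x in q: d=Rs@(x[:2]-c); print(n,x.round(4),'stand',d.round(4),np.hypot(*d).round(4))
o=status.get_obs();M=toolR();print(M.round(3))
t=np.r_[(g[0][:2]*2+g[1][:2])/3,.16]
print('target',t,'tool offset mm',(M.T@(t-o['ee_pos'])*1e3).round(1),'twist',np.arctan2(M[1,0],M[0,0])-th)
E
```

```text
grip [ 0.6041 -0.0792  0.12  ] stand [0.0581 0.0097] 0.0589
grip [ 0.6019 -0.083   0.12  ] stand [0.0561 0.0057] 0.0564
post [0.5577 0.0698 0.115 ] stand [0.0006 0.1548] 0.1548
post [0.5553 0.0656 0.115 ] stand [-0.0015  0.1505] 0.1505
[[ 0.967  0.255 -0.001]
 [ 0.255 -0.967  0.002]
 [-0.    -0.002 -1.   ]]
target [ 0.60338632 -0.08045611  0.16      ] tool offset mm [ 562.9 -417.6   71. ] twist 0.33291589186170645
```

```bash
python3 -m creep '[{"offset":[30,-22,0],"twist":0.02},{"offset":[60,-44,0],"twist":0.04},{"offset":[95,-70,0],"twist":0.07},{"offset":[130,-96,0],"twist":0.1},{"offset":[165,-122,0],"twist":0.13},{"offset":[200,-148,0],"twist":0.15},{"offset":[235,-174,0],"twist":0.17},{"offset":[270,-200,0],"twist":0.19},{"offset":[305,-226,0],"twist":0.21},{"offset":[340,-252,0],"twist":0.23},{"offset":[375,-278,0],"twist":0.25},{"offset":[410,-304,0],"twist":0.27}]' 1 60; python3 - <<'E'
from h import *
o=status.get_obs();M=toolR();t=np.array([.604,-.0795,.16])
print((M.T@(t-o['ee_pos'])*1e3).round(1),'twist',np.arctan2(M[1,0],M[0,0])+.075,o['contact_force'],o['joint_pos'].round(2))
E
```

```text
time_s: 1.3
ee_pos: [0.4852, -0.2285, 0.2311]
ee_rot: [0.0, 1.0, -0.007, -0.0]
contact_force: [-0.2, -0.2, -0.2]
width: 0.998
[ 116.9 -150.5   71. ] twist 0.06185946430887994 [-0.21374421 -0.17097966 -0.1560502 ] [ 0.55  0.2  -0.22  1.8   0.05  1.14 -1.27]
```

```bash
python3 -m creep '[{"offset":[25,-32,0],"twist":0.02},{"offset":[50,-64,0],"twist":0.04},{"offset":[75,-96,10],"twist":0.06},{"offset":[95,-125,25],"twist":0.06},{"offset":[110,-142,45],"twist":0.06},{"offset":[116,-149,60],"twist":0.06},{"offset":[117,-150,71],"twist":0.06},{"offset":[117,-150,71],"twist":0.06},{"offset":[117,-150,71],"twist":0.06}]'; python3 - <<'E'
from h import *
o=status.get_obs();M=toolR();t=np.array([.604,-.0795,.088])
print((M.T@(t-o['ee_pos'])*1e3).round(1),'twist',np.arctan2(M[1,0],M[0,0])+.075,o['contact_force'],o['joint_pos'].round(2))
a=eyes.camera('top')[150:310,205:405];b=eyes.camera('side')[120:300,205:405]
cv2.imwrite('pics/c3.png',np.hstack([cv2.resize(x,(400,int(x.shape[0]*2))) for x in(a[:160],b[:160])]))
E
```

```text
time_s: 2.2
ee_pos: [0.6028, -0.0836, 0.1604]
ee_rot: [0.001, 0.999, -0.037, -0.0]
contact_force: [-0.3, -0.0, 0.1]
width: 0.998
[ 0.9 -4.2 72.4] twist 0.000227771722350667 [-0.33680497 -0.02217385  0.12939339] [ 0.29  0.4  -0.29  1.71  0.13  1.05 -1.69]
```

View pics/c3.png

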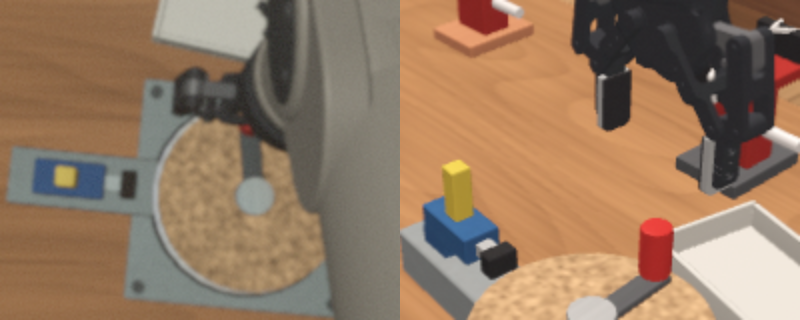

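The open fingers straddle the grip in both views: they hang around (660,150) in the side half, above the grip at (655,235).

```bash
python3 -m creep '[{"offset":[1,-4,10],"twist":0},{"offset":[1,-4,22],"twist":0},{"offset":[1,-4,34],"twist":0},{"offset":[1,-4,46],"twist":0},{"offset":[1,-4,58],"twist":0},{"offset":[1,-4,66],"twist":0},{"offset":[1,-4,71],"twist":0},{"offset":[1,-4,71],"twist":0}]' && python3 -m creep '[{"offset":[0,0,0],"twist":0},{"offset":[0,0,0],"twist":0},{"offset":[0,0,0],"twist":0},{"offset":[0,0,0],"twist":0},{"offset":[0,0,0],"twist":0},{"offset":[0,0,0],"twist":0},{"offset":[0,0,0],"twist":0},{"offset":[0,0,0],"twist":0}]' 0 50; python3 - <<'E'
from h import *
a=eyes.camera('top')[150:310,205:405];b=eyes.camera('side')[150:310,205:405]
cv2.imwrite('pics/c4.png',np.hstack([cv2.resize(x,(400,320)) for x in(a,b)]))
E
```

```text
time_s: 3.1
ee_pos: [0.6043, -0.0775, 0.0884]
ee_rot: [-0.0, 0.999, -0.036, -0.001]
contact_force: [0.0, -0.2, 0.4]
width: 0.998
time_s: 3.9
ee_pos: [0.605, -0.0779, 0.0899]
ee_rot: [0.0, 0.999, -0.036, 0.0]
contact_force: [-1.4, -1.0, 5.1]
width: 0.24
```

View pics/c4.png

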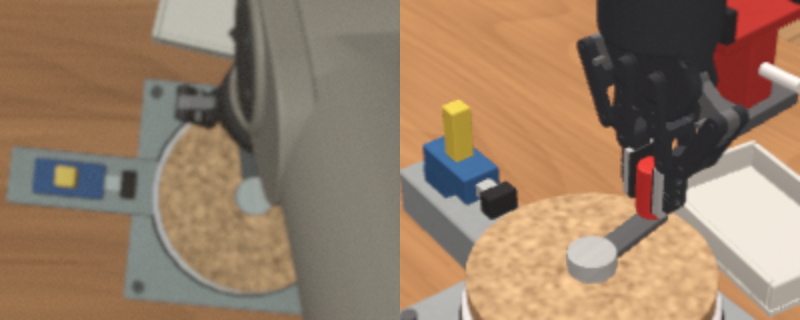

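```bash
cat > an.py <<'E'
import re,numpy as np
c=np.array([.5455,-.0845]);L=open('log').read()
P=[eval(x) for x in re.findall(r'ee_pos: (\[.*?\])',L)];F=[eval(x) for x in re.findall(r'contact_force: (\[.*?\])',L)];T=re.findall(r'time_s: (\S+)',L)
for p,f,t in zip(P,F,T):
    d=np.array(p[:2])-c;a=np.arctan2(d[1],d[0]);u=d/np.hypot(*d)
    print(t,'ang(stand) %.1f r %.1f  Frad %.1f Ftan %.1f Fz %.1f'%(np.degrees(a+.075)%360,1e3*np.hypot(*d),u@f[:2],-u[1]*f[0]+u[0]*f[1],f[2]))
E
{ python3 -m creep '[{"offset":[-0.9,-3.4,0],"twist":0},{"offset":[-1.9,-6.7,0],"twist":0},{"offset":[-2.8,-10.1,0],"twist":0}]'
python3 -m creep '[{"offset":[-1.5,-3.1,0],"twist":0},{"offset":[-3,-6.3,0],"twist":0},{"offset":[-4.5,-9.4,0],"twist":0}]'
python3 -m creep '[{"offset":[-2,-2.8,0],"twist":0},{"offset":[-4.1,-5.7,0],"twist":0},{"offset":[-6.1,-8.5,0],"twist":0}]'
python3 -m creep '[{"offset":[-2.5,-2.4,0],"twist":0},{"offset":[-5,-4.9,0],"twist":0},{"offset":[-7.5,-7.3,0],"twist":0}]'
} >> log; python3 an.py; tail -1 log
```

```text
4.3 ang(stand) 20.6 r 59.9  Frad -2.3 Ftan -0.4 Fz 7.6
4.6 ang(stand) 30.5 r 59.8  Frad -2.0 Ftan -2.1 Fz 6.3
4.9 ang(stand) 40.4 r 59.9  Frad -2.1 Ftan -0.6 Fz 6.1
5.2 ang(stand) 50.4 r 59.9  Frad -3.0 Ftan -1.2 Fz 5.5
width: 0.241
```

Tracking is very good. I'll continue round.

```bash
{ python3 -m creep '[{"offset":[-2.9,-2,0],"twist":0},{"offset":[-5.7,-3.9,0],"twist":0},{"offset":[-8.6,-5.9,0],"twist":0}]'
python3 -m creep '[{"offset":[-3.2,-1.4,0],"twist":0},{"offset":[-6.3,-2.9,0],"twist":0},{"offset":[-9.5,-4.3,0],"twist":0}]'
python3 -m creep '[{"offset":[-3.4,-0.9,0],"twist":0},{"offset":[-6.7,-1.7,0],"twist":0},{"offset":[-10.1,-2.6,0],"twist":0}]'
python3 -m creep '[{"offset":[-3.5,-0.3,0],"twist":0},{"offset":[-6.9,-0.5,0],"twist":0},{"offset":[-10.4,-0.8,0],"twist":0}]'
python3 -m creep '[{"offset":[-3.5,0.3,0],"twist":0},{"offset":[-6.9,0.7,0],"twist":0},{"offset":[-10.4,1.0,0],"twist":0}]'
python3 -m creep '[{"offset":[-3.4,0.9,0],"twist":0},{"offset":[-6.7,1.9,0],"twist":0},{"offset":[-10.1,2.8,0],"twist":0}]'
python3 -m creep '[{"offset":[-3.2,1.5,0],"twist":0},{"offset":[-6.3,3,0],"twist":0},{"offset":[-9.4,4.5,0],"twist":0}]'
python3 -m creep '[{"offset":[-2.8,2,0],"twist":0},{"offset":[-5.7,4.1,0],"twist":0},{"offset":[-8.5,6.1,0],"twist":0}]'
python3 -m creep '[{"offset":[-2.4,2.5,0],"twist":0},{"offset":[-4.9,5,0],"twist":0},{"offset":[-7.3,7.5,0],"twist":0}]'
} >> log; python3 an.py|tail -9; tail -1 log; python3 -c "
from station import status;print(status.get_obs()['joint_pos'].round(2))"
```

```text
5.5 ang(stand) 60.3 r 59.9  Frad -2.1 Ftan -1.0 Fz 5.5
5.8 ang(stand) 70.3 r 59.9  Frad -1.9 Ftan -1.1 Fz 4.4
6.1 ang(stand) 80.1 r 59.9  Frad -2.1 Ftan -0.6 Fz 6.6
6.4 ang(stand) 90.1 r 59.9  Frad -2.0 Ftan -0.7 Fz 5.4
6.7 ang(stand) 100.0 r 59.9  Frad -3.5 Ftan -1.4 Fz 5.3
7.0 ang(stand) 110.0 r 59.9  Frad -2.3 Ftan -1.2 Fz 6.2
7.3 ang(stand) 119.9 r 60.0  Frad -1.7 Ftan -1.2 Fz 5.1
7.6 ang(stand) 129.8 r 59.9  Frad -2.1 Ftan -0.9 Fz 5.1
7.9 ang(stand) 139.6 r 60.0  Frad -1.3 Ftan -1.4 Fz 5.6
width: 0.242
[ 0.26  0.31 -0.31  2.02  0.13  0.82 -1.76]
```

```bash
{ python3 -m creep '[{"offset":[-2,2.9,0],"twist":0},{"offset":[-3.9,5.7,0],"twist":0},{"offset":[-5.9,8.6,0],"twist":0}]'
python3 -m creep '[{"offset":[-1.4,3.2,0],"twist":0},{"offset":[-2.9,6.3,0],"twist":0},{"offset":[-4.3,9.5,0],"twist":0}]'
python3 -m creep '[{"offset":[-0.9,3.4,0],"twist":0},{"offset":[-1.7,6.7,0],"twist":0},{"offset":[-2.6,10.1,0],"twist":0}]'
python3 -m creep '[{"offset":[-0.3,3.5,0],"twist":0},{"offset":[-0.5,6.9,0],"twist":0},{"offset":[-0.8,10.4,0],"twist":0}]'
python3 -m creep '[{"offset":[0.3,3.5,0],"twist":0},{"offset":[0.7,6.9,0],"twist":0},{"offset":[1,10.4,0],"twist":0}]'
python3 -m creep '[{"offset":[0.9,3.4,0],"twist":0},{"offset":[1.9,6.7,0],"twist":0},{"offset":[2.8,10.1,0],"twist":0}]'
python3 -m creep '[{"offset":[1.5,3.1,0],"twist":0},{"offset":[3,6.3,0],"twist":0},{"offset":[4.5,9.4,0],"twist":0}]'
python3 -m creep '[{"offset":[2,2.8,0],"twist":0},{"offset":[4.1,5.7,0],"twist":0},{"offset":[6.1,8.5,0],"twist":0}]'
python3 -m creep '[{"offset":[2.5,2.4,0],"twist":0},{"offset":[5,4.9,0],"twist":0},{"offset":[7.5,7.3,0],"twist":0}]'
} >> log; python3 an.py|tail -9; tail -1 log; python3 -c "
from station import status;print(status.get_obs()['joint_pos'].round(2))"
```

```text
8.2 ang(stand) 149.4 r 60.0  Frad -1.0 Ftan -1.0 Fz 5.7
8.5 ang(stand) 159.4 r 60.0  Frad -0.1 Ftan -1.4 Fz 6.6
8.8 ang(stand) 169.3 r 60.0  Frad 0.7 Ftan -0.4 Fz 7.2
9.1 ang(stand) 179.4 r 60.1  Frad 2.1 Ftan -0.3 Fz 7.0
9.4 ang(stand) 189.4 r 60.1  Frad 0.4 Ftan -1.0 Fz 8.6
9.7 ang(stand) 199.7 r 60.2  Frad 0.8 Ftan -1.5 Fz 8.3
10.0 ang(stand) 209.9 r 60.2  Frad 1.3 Ftan -1.9 Fz 9.2
10.3 ang(stand) 220.0 r 60.1  Frad 1.9 Ftan -1.4 Fz 9.6
10.6 ang(stand) 230.2 r 60.2  Frad 1.7 Ftan -2.3 Fz 9.5
width: 0.242
[ 0.39  0.34 -0.27  1.98  0.12  0.84 -1.58]
```

```bash
{ python3 -m creep '[{"offset":[2.9,2,0],"twist":0},{"offset":[5.7,3.9,0],"twist":0},{"offset":[8.6,5.9,0],"twist":0}]'
python3 -m creep '[{"offset":[3.2,1.4,0],"twist":0},{"offset":[6.3,2.9,0],"twist":0},{"offset":[9.5,4.3,0],"twist":0}]'
python3 -m creep '[{"offset":[3.4,0.9,0],"twist":0},{"offset":[6.7,1.7,0],"twist":0},{"offset":[10.1,2.6,0],"twist":0}]'
python3 -m creep '[{"offset":[3.5,0.3,0],"twist":0},{"offset":[6.9,0.5,0],"twist":0},{"offset":[10.4,0.8,0],"twist":0}]'
python3 -m creep '[{"offset":[3.5,-0.3,0],"twist":0},{"offset":[6.9,-0.7,0],"twist":0},{"offset":[10.4,-1,0],"twist":0}]'
python3 -m creep '[{"offset":[3.4,-0.9,0],"twist":0},{"offset":[6.7,-1.9,0],"twist":0},{"offset":[10.1,-2.8,0],"twist":0}]'
} >> log; python3 an.py|tail -6; tail -1 log
```

```text
10.9 ang(stand) 237.6 r 60.2  Frad 3.1 Ftan -7.4 Fz 16.0
11.2 ang(stand) 245.6 r 60.2  Frad 3.2 Ftan -12.9 Fz 20.7
11.5 ang(stand) 255.8 r 60.1  Frad 2.0 Ftan -11.3 Fz 19.3
11.8 ang(stand) 268.8 r 60.1  Frad 1.2 Ftan -3.3 Fz 10.1
12.1 ang(stand) 280.6 r 60.2  Frad 1.4 Ftan -1.9 Fz 7.3
12.4 ang(stand) 290.8 r 60.2  Frad 1.4 Ftan -1.3 Fz 7.9
width: 0.243
```

```bash
{ python3 -m creep '[{"offset":[-3.4,0.9,0],"twist":0},{"offset":[-6.7,1.9,0],"twist":0},{"offset":[-10.1,2.8,0],"twist":0}]'
python3 -m creep '[{"offset":[-3.5,0.3,0],"twist":0},{"offset":[-6.9,0.7,0],"twist":0},{"offset":[-10.4,1,0],"twist":0}]'
python3 -m creep '[{"offset":[-1.7,-0.1,0],"twist":0},{"offset":[-3.5,-0.1,0],"twist":0},{"offset":[-5.2,-0.2,0],"twist":0}]'
python3 -m creep '[{"offset":[-1.7,-0.2,0],"twist":0},{"offset":[-3.5,-0.4,0],"twist":0},{"offset":[-5.2,-0.6,0],"twist":0}]'
python3 -m creep '[{"offset":[-1.7,-0.4,0],"twist":0},{"offset":[-3.4,-0.7,0],"twist":0},{"offset":[-5.1,-1.1,0],"twist":0}]'
python3 -m creep '[{"offset":[-1.7,-0.5,0],"twist":0},{"offset":[-3.3,-1,0],"twist":0},{"offset":[-5,-1.5,0],"twist":0}]'
python3 -m creep '[{"offset":[-1.6,-0.6,0],"twist":0},{"offset":[-3.2,-1.3,0],"twist":0},{"offset":[-4.9,-2,0],"twist":0}]'
python3 -m creep '[{"offset":[-1.5,-0.8,0],"twist":0},{"offset":[-3.1,-1.6,0],"twist":0},{"offset":[-4.6,-2.4,0],"twist":0}]'
python3 -m creep '[{"offset":[-1.5,-0.9,0],"twist":0},{"offset":[-3,-1.9,0],"twist":0},{"offset":[-4.5,-2.8,0],"twist":0}]'
python3 -m creep '[{"offset":[-1.4,-1,0],"twist":0},{"offset":[-2.8,-2.1,0],"twist":0},{"offset":[-4.2,-3.2,0],"twist":0}]'
} >> log; python3 an.py|tail -10; tail -1 log
```

```text
12.7 ang(stand) 280.9 r 60.1  Frad 1.9 Ftan 1.5 Fz 6.8
13.0 ang(stand) 271.1 r 60.2  Frad 1.2 Ftan 2.9 Fz 3.7
13.3 ang(stand) 267.7 r 60.1  Frad 2.4 Ftan 7.9 Fz 2.3
13.6 ang(stand) 264.1 r 60.2  Frad 2.0 Ftan 10.1 Fz -1.8
13.9 ang(stand) 260.1 r 60.1  Frad 2.8 Ftan 12.6 Fz -4.3
14.2 ang(stand) 255.7 r 60.0  Frad 2.6 Ftan 13.2 Fz -5.7
14.5 ang(stand) 250.5 r 60.1  Frad 1.2 Ftan 13.3 Fz -4.7
14.8 ang(stand) 244.7 r 60.1  Frad 1.8 Ftan 11.0 Fz -2.0
15.1 ang(stand) 237.9 r 60.1  Frad 2.4 Ftan 6.2 Fz 3.6
15.4 ang(stand) 230.7 r 60.2  Frad 1.2 Ftan 1.6 Fz 7.7
width: 0.243
```

```bash
{ python3 -m creep '[{"offset":[2.8,2.1,0],"twist":0},{"offset":[5.6,4.1,0],"twist":0},{"offset":[8.5,5.9,0],"twist":0},{"offset":[11.6,7.5,0],"twist":0},{"offset":[14.8,8.9,0],"twist":0},{"offset":[18,10.2,0],"twist":0},{"offset":[21.3,11.3,0],"twist":0},{"offset":[24.7,12.1,0],"twist":0}]'
python3 -m creep '[{"offset":[0,0,0],"twist":0},{"offset":[0,0,0],"twist":0},{"offset":[0,0,0],"twist":0},{"offset":[0,0,0],"twist":0},{"offset":[0,0,0],"twist":0}]' 
} >> log; python3 an.py|tail -2
```

```text
16.2 ang(stand) 251.0 r 60.1  Frad 4.4 Ftan -12.9 Fz 22.1
16.7 ang(stand) 254.0 r 60.1  Frad 1.7 Ftan -5.9 Fz 14.6
```

```bash
{ python3 -m creep '[{"offset":[0,0,0],"twist":0},{"offset":[0,0,0],"twist":0},{"offset":[0,0,0],"twist":0},{"offset":[0,0,0],"twist":0},{"offset":[0,0,0],"twist":0},{"offset":[0,0,0],"twist":0}]' 0.6
python3 -m creep '[{"offset":[0,0,-10],"twist":0},{"offset":[0,0,-25],"twist":0},{"offset":[0,0,-45],"twist":0},{"offset":[0,0,-65],"twist":0},{"offset":[0,0,-85],"twist":0},{"offset":[0,-30,-95],"twist":0},{"offset":[0,-60,-95],"twist":0},{"offset":[0,-95,-95],"twist":0},{"offset":[0,-130,-95],"twist":0},{"offset":[0,-165,-95],"twist":0},{"offset":[5,-200,-95],"twist":0},{"offset":[10,-230,-95],"twist":0}]' 0
} >> log; tail -10 log; python3 - <<'E'
from h import *
o=status.get_obs();M=toolR();c=np.array([.5455,-.0845,0])
y=np.array([.075,.997,0]);t=c+.195*y+np.array([0,0,.16])
print('to outside post',(M.T@(t-o['ee_pos'])*1e3).round(1),np.arctan2(M[1,0],M[0,0])+.075)
b=eyes.camera('side')[190:350,205:405];a=eyes.camera('top')[170:330,205:405]
cv2.imwrite('pics/c5.png',np.hstack([cv2.resize(x,(400,320),interpolation=cv2.INTER_CUBIC) for x in(a,b)]))
E
```

```text
time_s: 17.3
ee_pos: [0.5275, -0.1413, 0.0891]
ee_rot: [-0.0, 0.999, -0.036, -0.0]
contact_force: [0.7, 0.7, -0.1]
width: 0.603
time_s: 18.5
ee_pos: [0.5544, 0.0895, 0.1854]
ee_rot: [-0.0, 0.999, -0.035, 0.001]
contact_force: [-0.0, 0.4, 0.2]
width: -0.003
to outside post [  4.2 -20.7  25.4] 0.004120013092546906
```

View pics/c5.png

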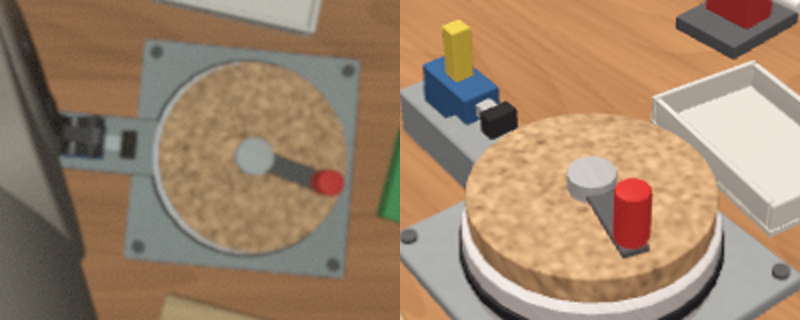

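The wheel is standing with its grip at about (369.5,261) in the full top picture. The gripper is shut above the post.

```bash
python3 - <<'E'
from h import *
T=eyes.camera('top');h=cv2.cvtColor(T,cv2.COLOR_BGR2HSV)
m=((h[...,0]<6)|(h[...,0]>174))&(h[...,1]>190)&(h[...,2]>110); m[:180]=0;m[330:]=0
ys,xs=np.nonzero(m);print(len(xs),xs.mean(),ys.mean())
for uv in((369.5,261),(xs.mean(),ys.mean())):
    d=px('top',uv,.12)[:2]-[.5455,-.0845];print(np.degrees(np.arctan2(d[1],d[0])+.075)%360,np.hypot(*d))
for a in(245,250,255,260):
    w=np.radians(a)-.075;print(a,proj('top',[.5455+.06*np.cos(w),-.0845+.06*np.sin(w),.12]).round(1))
E
python3 -m creep '[{"offset":[2,-10,0],"twist":0},{"offset":[4,-21,0],"twist":0},{"offset":[4,-26,20],"twist":0},{"offset":[4,-26,40],"twist":0},{"offset":[4,-26,60],"twist":0},{"offset":[4,-26,80],"twist":0},{"offset":[4,-26,93],"twist":0},{"offset":[4,-26,97],"twist":0},{"offset":[4,-26,97],"twist":0}]' 0
```

```text
0 nan nan
252.83830588462578 0.057616723457828645
nan nan
245 [[368.7 266.3]]
250 [[370.2 263.3]]
255 [[371.4 260.2]]
260 [[372.3 257. ]]
time_s: 19.55
ee_pos: [0.5601, 0.1129, 0.0871]
ee_rot: [0.0, 0.999, -0.036, -0.0]
contact_force: [0.4, -0.6, 1.1]
width: 0.001<stdin>:4: RuntimeWarning: Mean of empty slice.
  ret = ret.dtype.type(ret / rcount)
<stdin>:5: RuntimeWarning: Mean of empty slice.
```

```bash
cat > an2.py <<'E'
import re,numpy as np
L=open('log2').read()
P=[eval(x) for x in re.findall(r'ee_pos: (\[.*?\])',L)];F=[eval(x) for x in re.findall(r'contact_force: (\[.*?\])',L)];T=re.findall(r'time_s: (\S+)',L)
for p,f,t in zip(P,F,T):
    d=np.array(p[:2])-[.5455,-.0845];y=np.array([.075,.997])
    print(t,'y %.1f x %.1f Fy %.1f'%(1e3*d@y,1e3*d@[.997,-.075],y@f[:2]),f)
E
{ python3 -m creep '[{"offset":[0,5,0],"twist":0},{"offset":[0,10,0],"twist":0},{"offset":[0,14,0],"twist":0},{"offset":[0,14,0],"twist":0}]'
python3 -m creep '[{"offset":[0,1,0],"twist":0},{"offset":[0,2,0],"twist":0},{"offset":[0,2,0],"twist":0}]'
python3 -m creep '[{"offset":[0,1,0],"twist":0},{"offset":[0,2,0],"twist":0},{"offset":[0,2,0],"twist":0}]'
python3 -m creep '[{"offset":[0,1,0],"twist":0},{"offset":[0,2,0],"twist":0},{"offset":[0,2,0],"twist":0}]'
python3 -m creep '[{"offset":[0,1,0],"twist":0},{"offset":[0,2,0],"twist":0},{"offset":[0,2,0],"twist":0}]'
python3 -m creep '[{"offset":[0,1,0],"twist":0},{"offset":[0,2,0],"twist":0},{"offset":[0,2,0],"twist":0}]'
} > log2; python3 an2.py
```

```text
19.95 y 182.7 x 0.2 Fy -0.2 [-0.3, -0.2, 0.4]
20.25 y 182.0 x -0.3 Fy -0.4 [-0.5, -0.4, 0.5]
20.55 y 179.9 x -0.2 Fy 0.6 [-0.4, 0.6, -0.5]
20.85 y 177.8 x -0.2 Fy -0.2 [-0.4, -0.2, 0.6]
21.15 y 176.7 x -0.3 Fy 1.7 [0.5, 1.7, -0.4]
21.45 y 176.2 x -0.2 Fy 5.0 [0.6, 5.0, -1.2]
```

```bash
{ python3 -m creep '[{"offset":[0,1,0],"twist":0},{"offset":[0,2,0],"twist":0},{"offset":[0,2,0],"twist":0}]'
python3 -m creep '[{"offset":[0,1,0],"twist":0},{"offset":[0,2,0],"twist":0},{"offset":[0,2,0],"twist":0}]'
python3 -m creep '[{"offset":[0,1,0],"twist":0},{"offset":[0,2,0],"twist":0},{"offset":[0,2,0],"twist":0}]'
python3 -m creep '[{"offset":[0,1,0],"twist":0},{"offset":[0,2,0],"twist":0},{"offset":[0,2,0],"twist":0}]'
python3 -m creep '[{"offset":[0,1,0],"twist":0},{"offset":[0,2,0],"twist":0},{"offset":[0,2,0],"twist":0}]'
python3 -m creep '[{"offset":[0,1,0],"twist":0},{"offset":[0,2,0],"twist":0},{"offset":[0,2,0],"twist":0}]'
python3 -m creep '[{"offset":[0,1,0],"twist":0},{"offset":[0,2,0],"twist":0},{"offset":[0,2,0],"twist":0},{"offset":[0,2,0],"twist":0}]'
} > log2; python3 an2.py
```

```text
21.75 y 174.4 x -0.2 Fy 5.9 [1.1, 5.8, -1.3]
22.05 y 172.4 x -0.2 Fy 6.1 [0.4, 6.1, -1.0]
22.35 y 170.4 x -0.3 Fy 6.5 [0.1, 6.5, -2.0]
22.65 y 168.4 x -0.2 Fy 5.6 [1.1, 5.5, -1.7]
22.95 y 166.4 x -0.3 Fy 5.5 [0.8, 5.5, -1.3]
23.25 y 164.4 x -0.2 Fy 6.1 [0.3, 6.1, -1.1]
23.65 y 162.4 x -0.3 Fy 4.8 [0.9, 4.7, -1.2]
```

```bash
{ python3 -m creep '[{"offset":[0,1,0],"twist":0},{"offset":[0,2,0],"twist":0},{"offset":[0,2,0],"twist":0}]'
python3 -m creep '[{"offset":[0,1,0],"twist":0},{"offset":[0,1,0],"twist":0}]'
python3 -m creep '[{"offset":[0,1,0],"twist":0},{"offset":[0,1,0],"twist":0}]'
python3 -m creep '[{"offset":[0,1,0],"twist":0},{"offset":[0,1,0],"twist":0}]'
python3 -m creep '[{"offset":[0,1,0],"twist":0},{"offset":[0,1,0],"twist":0}]'
} > log2; python3 an2.py
```

```text
23.95 y 160.4 x -0.3 Fy 5.9 [0.3, 5.9, -1.7]
24.15 y 159.5 x -0.4 Fy 6.3 [0.6, 6.3, -2.0]
24.35 y 158.5 x -0.3 Fy 4.1 [-0.1, 4.1, -1.6]
24.55 y 158.0 x -0.4 Fy 6.4 [-0.1, 6.4, -1.1]
24.75 y 157.6 x -0.3 Fy 6.7 [0.6, 6.7, -2.7]
```

```bash
{ python3 -m creep '[{"offset":[0,1,0],"twist":0},{"offset":[0,1,0],"twist":0},{"offset":[0,1,0],"twist":0}]'
python3 -m creep '[{"offset":[0,1,0],"twist":0},{"offset":[0,1,0],"twist":0},{"offset":[0,1,0],"twist":0}]'
python3 -m creep '[{"offset":[0,1,0],"twist":0},{"offset":[0,1,0],"twist":0},{"offset":[0,1,0],"twist":0}]'
} > log2; python3 an2.py
```

```text
25.05 y 157.1 x -0.4 Fy 8.7 [-0.1, 8.7, -2.2]
25.35 y 156.7 x -0.4 Fy 9.2 [0.8, 9.2, -2.9]
25.65 y 156.2 x -0.3 Fy 10.5 [0.4, 10.5, -1.9]
```

```bash
{ python3 -m creep '[{"offset":[0,1,0],"twist":0},{"offset":[0,1,0],"twist":0},{"offset":[0,2,0],"twist":0},{"offset":[0,2,0],"twist":0},{"offset":[0,2,0],"twist":0}]'
python3 -m creep '[{"offset":[0,1,0],"twist":0},{"offset":[0,1,0],"twist":0},{"offset":[0,1,0],"twist":0},{"offset":[0,1,0],"twist":0}]'
} > log2; python3 an2.py
```

```text
26.15 y 155.3 x -0.4 Fy 11.0 [1.9, 10.9, -3.3]
26.55 y 154.9 x -0.4 Fy 13.0 [1.0, 13.0, -3.2]
```

```bash
{ python3 -m creep '[{"offset":[0,1,0],"twist":0},{"offset":[0,1,0],"twist":0},{"offset":[0,2,0],"twist":0},{"offset":[0,2,0],"twist":0},{"offset":[0,2,0],"twist":0}]'
python3 -m creep '[{"offset":[0,0.5,0],"twist":0},{"offset":[0,1,0],"twist":0},{"offset":[0,1,0],"twist":0},{"offset":[0,1,0],"twist":0}]'
} > log2; python3 an2.py
```

```text
27.05 y 154.0 x -0.4 Fy 14.4 [1.6, 14.3, -4.1]
27.45 y 153.7 x -0.4 Fy 15.8 [0.2, 15.8, -3.5]
```

```bash
python3 -m creep '[{"offset":[0,-4,0],"twist":0},{"offset":[0,-12,0],"twist":0},{"offset":[0,-22,0],"twist":0},{"offset":[0,-35,0],"twist":0},{"offset":[0,-50,-15],"twist":0},{"offset":[0,-70,-40],"twist":0},{"offset":[0,-95,-70],"twist":0},{"offset":[0,-120,-100],"twist":0},{"offset":[0,-150,-120],"twist":0},{"offset":[0,-180,-130],"twist":0},{"offset":[0,-210,-130],"twist":0},{"offset":[0,-210,-130],"twist":0}]'; python3 - <<'E'
from h import *
T=eyes.camera('top');S=eyes.camera('side')
a=T[170:330,205:405];b=S[190:350,205:405]
cv2.imwrite('pics/c6.png',np.hstack([cv2.resize(x,(400,320),interpolation=cv2.INTER_CUBIC) for x in(a,b)]))
c=np.array([.5455,-.0845]);y=np.array([.075,.997])
for k in(155,137,132.5,130):print(k,[proj(n,np.r_[c+k/1e3*y,.115]).round(1) for n in('top','side')])
print(status.get_obs()['contact_force'])
E
```

```text
time_s: 28.65
ee_pos: [0.57, 0.276, 0.2179]
ee_rot: [-0.002, 0.999, -0.033, 0.0]
contact_force: [-0.5, 0.0, -0.5]
width: -0.002
155 [array([[237.6, 238.4]]), array([[232.7, 202. ]])]
137 [array([[249. , 239.4]]), array([[239.6, 207.4]])]
132.5 [array([[251.8, 239.7]]), array([[241.4, 208.8]])]
130 [array([[253.4, 239.8]]), array([[242.4, 209.6]])]
[ 0.5186002  -0.84799431  0.00270068]
```

View pics/c6.png

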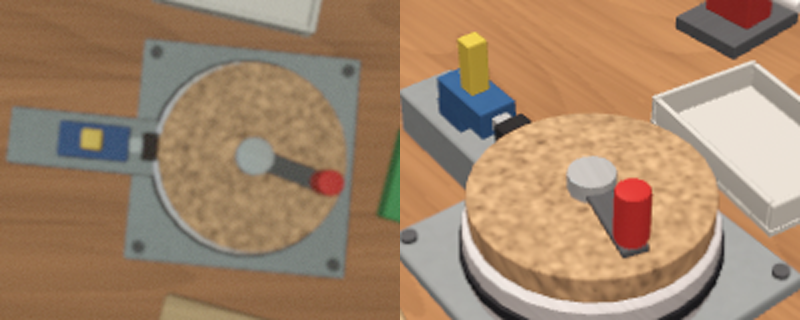

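The pad is against the rim, the grip is unmoved at (329,182) in the crop, and the post is at about (251,239.5) in the full picture. I'll check the post travel by centroid before handing in.

```bash
python3 - <<'E'
from h import *
c=np.array([.5455,-.0845]);y=np.array([.075,.997])
def cen(I):
    h=cv2.cvtColor(I,cv2.COLOR_BGR2HSV)[180:260,215:270];m=((h[...,0]>18)&(h[...,0]<34)&(h[...,1]>130)&(h[...,2]>110)).astype(np.uint8)
    n,_,s,ct=cv2.connectedComponentsWithStats(m);k=1+s[1:,4].argmax();return ct[k]+[215,180],s[k,4]
for n in('top','side'):
    r=[cen(cv2.imread(f'pics/{n}0.png')),cen(eyes.camera(n))]
    z=.115 if n=='top' else .098
    print(n,r,'travel mm',1e3*(px(n,r[0][0],z)-px(n,r[1][0],z))[:2]@y)
print(status.get_obs()['time_s'])
E
```

```text
top [(array([237.97435897, 238.05128205]), np.int32(78)), (array([250.66197183, 239.30985915]), np.int32(71))] travel mm 20.11960399849209
side [(array([233.42216359, 214.4116095 ]), np.int32(379)), (array([241.36294416, 220.86294416]), np.int32(394))] travel mm 20.589903078136185
28.85
```

The two checks disagree. The image suggests about 20.3 mm of travel, while the force and tool position suggest about 22.4 mm. I'll probe the post again lightly: the tool position where contact begins gives the travel directly.

```bash
{ python3 -m creep '[{"offset":[0,30,0],"twist":0},{"offset":[0,60,0],"twist":0},{"offset":[0,90,20],"twist":0},{"offset":[0,115,50],"twist":0},{"offset":[0,140,80],"twist":0},{"offset":[0,160,110],"twist":0},{"offset":[0,175,130],"twist":0},{"offset":[0,186,130],"twist":0},{"offset":[0,194,130],"twist":0},{"offset":[0,198,130],"twist":0},{"offset":[0,198,130],"twist":0},{"offset":[0,198,130],"twist":0}]'
python3 -m creep '[{"offset":[0,1,0],"twist":0},{"offset":[0,2,0],"twist":0},{"offset":[0,3,0],"twist":0},{"offset":[0,3,0],"twist":0},{"offset":[0,3,0],"twist":0}]'
python3 -m creep '[{"offset":[0,1,0],"twist":0},{"offset":[0,1,0],"twist":0},{"offset":[0,1,0],"twist":0}]'
python3 -m creep '[{"offset":[0,1,0],"twist":0},{"offset":[0,1,0],"twist":0},{"offset":[0,1,0],"twist":0}]'
python3 -m creep '[{"offset":[0,1,0],"twist":0},{"offset":[0,1,0],"twist":0},{"offset":[0,1,0],"twist":0}]'
} > log2; python3 an2.py; grep ee_pos log2|tail -1
```

```text
30.05 y 158.0 x 0.6 Fy 2.0 [-0.0, 2.0, 0.2]
30.55 y 155.8 x 0.0 Fy 5.6 [-0.3, 5.6, 2.5]
30.85 y 155.8 x 0.0 Fy 7.3 [0.1, 7.3, 1.0]
31.15 y 155.8 x 0.0 Fy 8.6 [0.9, 8.6, 1.6]
31.45 y 155.8 x 0.0 Fy 9.7 [0.1, 9.7, 1.5]
ee_pos: [0.5572, 0.0709, 0.0877]
```

Contact now begins firmly at 155.8, so travel is about 20.5 mm and the pad is 2.5 mm past touch. The brake seems to have eased back after I let go. I'll push it further, withdraw slowly and see whether the post follows.

```bash
{ python3 -m creep '[{"offset":[0,1,0],"twist":0},{"offset":[0,2,0],"twist":0},{"offset":[0,2,0],"twist":0},{"offset":[0,2,0],"twist":0}]'
python3 -m creep '[{"offset":[0,1,0],"twist":0},{"offset":[0,2,0],"twist":0},{"offset":[0,2,0],"twist":0},{"offset":[0,2,0],"twist":0}]'
python3 -m creep '[{"offset":[0,1,0],"twist":0},{"offset":[0,1,0],"twist":0},{"offset":[0,1,0],"twist":0}]'
python3 -m creep '[{"offset":[0,1,0],"twist":0},{"offset":[0,1,0],"twist":0},{"offset":[0,1,0],"twist":0}]'
} > log2; python3 an2.py
```

```text
31.85 y 155.1 x 0.1 Fy 11.7 [0.1, 11.7, -0.2]
32.25 y 154.2 x 0.0 Fy 13.8 [1.1, 13.8, 0.4]
32.55 y 153.7 x 0.1 Fy 13.5 [0.0, 13.5, -1.0]
32.85 y 153.3 x -0.0 Fy 15.0 [0.9, 15.0, -0.4]
```

```bash
{ python3 -m creep '[{"offset":[0,-1,0],"twist":0},{"offset":[0,-2,0],"twist":0},{"offset":[0,-2,0],"twist":0},{"offset":[0,-2,0],"twist":0}]'
python3 -m creep '[{"offset":[0,-1,0],"twist":0},{"offset":[0,-2,0],"twist":0},{"offset":[0,-2,0],"twist":0}]'
python3 -m creep '[{"offset":[0,-1,0],"twist":0},{"offset":[0,-2,0],"twist":0},{"offset":[0,-2,0],"twist":0}]'
python3 -m creep '[{"offset":[0,-1,0],"twist":0},{"offset":[0,-2,0],"twist":0},{"offset":[0,-2,0],"twist":0}]'
python3 -m creep '[{"offset":[0,-1,0],"twist":0},{"offset":[0,-2,0],"twist":0},{"offset":[0,-2,0],"twist":0}]'
python3 -m creep '[{"offset":[0,-1,0],"twist":0},{"offset":[0,-2,0],"twist":0},{"offset":[0,-2,0],"twist":0}]'
} > log2; python3 an2.py
```

```text
33.25 y 153.3 x -0.0 Fy 12.6 [1.0, 12.6, 0.9]
33.55 y 153.3 x -0.0 Fy 9.4 [-0.0, 9.4, 1.4]
33.85 y 153.3 x -0.0 Fy 6.5 [-0.6, 6.6, 2.1]
34.15 y 153.7 x 0.1 Fy 5.2 [-0.7, 5.3, 3.4]
34.45 y 154.4 x 0.1 Fy 2.8 [0.0, 2.8, 1.9]
34.75 y 155.8 x -0.6 Fy -0.8 [0.2, -0.8, 0.4]
```

```bash
{ python3 -m creep '[{"offset":[0,-2,0],"twist":0},{"offset":[0,-5,0],"twist":0},{"offset":[0,-12,0],"twist":0},{"offset":[0,-22,0],"twist":0},{"offset":[0,-35,-10],"twist":0},{"offset":[0,-55,-40],"twist":0},{"offset":[0,-80,-70],"twist":0},{"offset":[0,-110,-100],"twist":0},{"offset":[0,-140,-120],"twist":0},{"offset":[0,-180,-130],"twist":0},{"offset":[0,-210,-130],"twist":0},{"offset":[0,-210,-130],"twist":0}]'; } > log2; python3 an2.py; python3 - <<'E'
from h import *
c=np.array([.5455,-.0845]);y=np.array([.075,.997])
def cen(I):
    h=cv2.cvtColor(I,cv2.COLOR_BGR2HSV)[180:260,215:270];m=((h[...,0]>18)&(h[...,0]<34)&(h[...,1]>130)&(h[...,2]>110)).astype(np.uint8)
    n,_,s,ct=cv2.connectedComponentsWithStats(m);k=1+s[1:,4].argmax();return ct[k]+[215,180],s[k,4]
for n in('top','side'):
    I=eyes.camera(n);cv2.imwrite(f'pics/{n}1.png',I)
    I0=cv2.imread(f'pics/{n}0.png');r=[cen(I0),cen(I)]
    z=.115 if n=='top' else .098
    print(n,r[1],'travel mm',1e3*(px(n,r[0][0],z)-px(n,r[1][0],z))[:2]@y)
    # rigid template of post+block, subpixel
    x,yy,w,hh=(224,228,36,22) if n=='top' else (214,200,34,34)
    up=lambda J:cv2.resize(J,None,fx=8,fy=8,interpolation=cv2.INTER_CUBIC)
    t=up(I0[yy:yy+hh,x:x+w]); S=up(I[yy-10:yy+hh+14,x-5:x+w+25])
    _,v,_,l=cv2.minMaxLoc(cv2.matchTemplate(S,t,cv2.TM_CCOEFF_NORMED));d=np.array(l)/8-[5,10]
    p0=np.array([237.8,238]) if n=='top' else np.array([233.5,205.])
    for z in(.115,.073): print(' tmpl',d,round(v,3),z,1e3*(px(n,p0,z)-px(n,p0+d,z))[:2]@y)
E
```

```text
35.95 y 375.1 x -3.4 Fy -0.4 [-0.3, -0.4, -0.3]
top (array([250.83783784, 239.37837838]), np.int32(74)) travel mm 20.406090192388376
 tmpl [13.    1.25] 0.985 0.115 20.6091999224361
 tmpl [13.    1.25] 0.985 0.073 21.797942476027274
side (array([241.44556962, 220.85316456]), np.int32(395)) travel mm 20.64055477011066
 tmpl [7.75 6.5 ] 0.97 0.115 20.607357292036113
 tmpl [7.75 6.5 ] 0.97 0.073 22.79567391829027
```

```bash
{ python3 -m creep '[{"offset":[0,40,0],"twist":0},{"offset":[0,75,0],"twist":0},{"offset":[0,110,30],"twist":0},{"offset":[0,135,60],"twist":0},{"offset":[0,155,90],"twist":0},{"offset":[0,175,120],"twist":0},{"offset":[0,188,130],"twist":0},{"offset":[0,198,130],"twist":0},{"offset":[0,204,130],"twist":0},{"offset":[0,205,130],"twist":0},{"offset":[0,205,130],"twist":0},{"offset":[0,205,130],"twist":0}]'
python3 -m creep '[{"offset":[0,1,0],"twist":0},{"offset":[0,2,0],"twist":0},{"offset":[0,3,0],"twist":0},{"offset":[0,3,0],"twist":0}]'
python3 -m creep '[{"offset":[0,1,0],"twist":0},{"offset":[0,2,0],"twist":0},{"offset":[0,3,0],"twist":0},{"offset":[0,3,0],"twist":0}]'
python3 -m creep '[{"offset":[0,1,0],"twist":0},{"offset":[0,2,0],"twist":0},{"offset":[0,3,0],"twist":0},{"offset":[0,3,0],"twist":0},{"offset":[0,3,0],"twist":0}]'
python3 -m creep '[{"offset":[0,1,0],"twist":0},{"offset":[0,2,0],"twist":0},{"offset":[0,2,0],"twist":0},{"offset":[0,2,0],"twist":0}]'
} > log2; python3 an2.py; cat > img.py <<'E'
from h import *
y=np.array([.075,.997]);I=eyes.camera('side');cv2.imwrite('pics/push.png',I);A=cv2.imread('pics/side1.png')
up=lambda J:cv2.resize(J,None,fx=8,fy=8,interpolation=cv2.INTER_CUBIC)
# front of block/post patch: compare with the released picture
t=up(A[206:232,235:256]);S=up(I[200:240,229:266]);_,v,_,l=cv2.minMaxLoc(cv2.matchTemplate(S,t,cv2.TM_CCOEFF_NORMED));d=np.array(l)/8-6
p0=np.array([241.5,212.]);print('shift since released',d,round(v,3),1e3*(px('side',p0,.1)-px('side',p0+d,.1))[:2]@y)
E
python3 img.py
```

```text
37.25 y 163.3 x 0.5 Fy 0.4 [-0.9, 0.5, 0.7]
37.65 y 158.8 x -0.2 Fy 0.1 [-0.3, 0.1, -1.2]
38.05 y 155.8 x -0.1 Fy 0.4 [-0.2, 0.4, 0.6]
38.55 y 155.7 x -0.2 Fy 5.3 [0.5, 5.3, -2.1]
38.95 y 155.6 x -0.2 Fy 8.8 [1.1, 8.7, -2.4]
shift since released [0.25 0.5 ] 0.901 1.3029775193806767
```

```bash
{ python3 -m creep '[{"offset":[0,1,0],"twist":0},{"offset":[0,2,0],"twist":0},{"offset":[0,3,0],"twist":0},{"offset":[0,4,0],"twist":0},{"offset":[0,4,0],"twist":0},{"offset":[0,4,0],"twist":0}]'
python3 -m creep '[{"offset":[0,1,0],"twist":0},{"offset":[0,2,0],"twist":0},{"offset":[0,2,0],"twist":0},{"offset":[0,2,0],"twist":0}]'
python3 -m creep '[{"offset":[0,1,0],"twist":0},{"offset":[0,2,0],"twist":0},{"offset":[0,2,0],"twist":0},{"offset":[0,2,0],"twist":0}]'
} > log2; python3 an2.py; python3 img.py; python3 - <<'E'
import cv2,numpy as np
cv2.imwrite('pics/cmp.png',np.hstack([cv2.resize(cv2.imread(f'pics/{n}.png')[195:255,210:275],None,fx=6,fy=6,interpolation=cv2.INTER_CUBIC) for n in('side1','push')]))
E
```

```text
39.6 y 154.5 x -0.2 Fy 13.0 [1.3, 12.9, -3.6]
40.0 y 153.6 x -0.2 Fy 15.7 [1.7, 15.6, -4.2]
40.4 y 152.7 x -0.2 Fy 16.9 [2.1, 16.8, -5.0]
shift since released [1.375 1.375] 0.901 4.174843282112736
```

View pics/cmp.png

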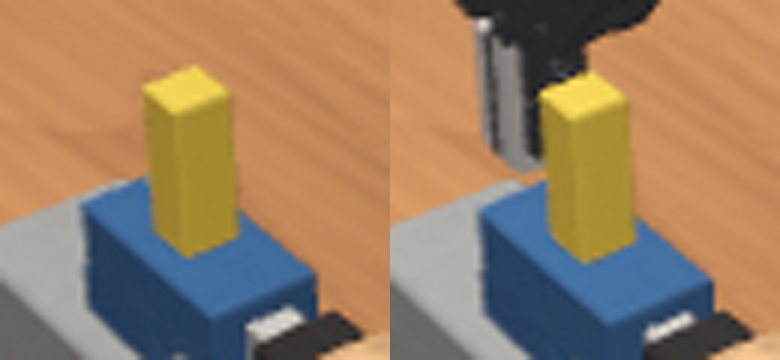

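The side view shows the post really moves about 3 mm further in under the push. After each release it eased back to the same place, which looks like where the pad spring balances the slide's friction. I'll ease off very slowly so it doesn't rebound past that point.

```bash
{ python3 -m creep '[{"offset":[0,-1,0],"twist":0},{"offset":[0,-2,0],"twist":0},{"offset":[0,-3,0],"twist":0},{"offset":[0,-4,0],"twist":0},{"offset":[0,-4,0],"twist":0},{"offset":[0,-5,0],"twist":0},{"offset":[0,-5,0],"twist":0}]'
python3 -m creep '[{"offset":[0,-0.5,0],"twist":0},{"offset":[0,-1,0],"twist":0},{"offset":[0,-1,0],"twist":0}]'
python3 -m creep '[{"offset":[0,-0.5,0],"twist":0},{"offset":[0,-1,0],"twist":0},{"offset":[0,-1,0],"twist":0}]'
python3 -m creep '[{"offset":[0,-0.5,0],"twist":0},{"offset":[0,-1,0],"twist":0},{"offset":[0,-1,0],"twist":0}]'
python3 -m creep '[{"offset":[0,-0.5,0],"twist":0},{"offset":[0,-1,0],"twist":0},{"offset":[0,-1,0],"twist":0}]'
python3 -m creep '[{"offset":[0,-0.5,0],"twist":0},{"offset":[0,-1,0],"twist":0},{"offset":[0,-1,0],"twist":0}]'
python3 -m creep '[{"offset":[0,-0.5,0],"twist":0},{"offset":[0,-1,0],"twist":0},{"offset":[0,-1,0],"twist":0}]'
python3 -m creep '[{"offset":[0,-0.5,0],"twist":0},{"offset":[0,-1,0],"twist":0},{"offset":[0,-1,0],"twist":0}]'
} > log2; python3 an2.py; python3 img.py
```

```text
41.15 y 152.7 x -0.2 Fy 8.9 [0.6, 8.9, -2.6]
41.45 y 152.7 x -0.2 Fy 7.1 [0.7, 7.1, -2.3]
41.75 y 152.8 x -0.2 Fy 6.3 [0.6, 6.3, -0.5]
42.05 y 153.2 x -0.2 Fy 5.6 [0.3, 5.6, -0.9]
42.35 y 153.2 x -0.2 Fy 5.3 [-0.5, 5.4, -1.2]
42.65 y 153.4 x -0.2 Fy 6.0 [-0.1, 6.0, -1.2]
42.95 y 153.7 x -0.1 Fy 3.3 [-0.8, 3.4, -0.7]
43.25 y 154.4 x -0.2 Fy 1.6 [0.0, 1.6, -0.6]
shift since released [0.875 1.   ] 0.901 2.9302647938451445
```

```bash
{ python3 -m creep '[{"offset":[0,-0.2,0],"twist":0},{"offset":[0,-0.4,0],"twist":0},{"offset":[0,-0.4,0],"twist":0},{"offset":[0,-0.4,0],"twist":0}]'
python3 -m creep '[{"offset":[0,-0.2,0],"twist":0},{"offset":[0,-0.4,0],"twist":0},{"offset":[0,-0.4,0],"twist":0},{"offset":[0,-0.4,0],"twist":0}]'
python3 -m creep '[{"offset":[0,-0.2,0],"twist":0},{"offset":[0,-0.4,0],"twist":0},{"offset":[0,-0.4,0],"twist":0},{"offset":[0,-0.4,0],"twist":0}]'
} > log2; python3 an2.py; python3 img.py
```

```text
43.7 y 154.9 x -0.1 Fy 1.2 [0.4, 1.2, 0.9]
44.1 y 155.5 x -0.1 Fy 0.3 [-0.4, 0.3, -0.0]
44.5 y 156.0 x -0.1 Fy 0.7 [0.1, 0.7, 0.1]
shift since released [0.25 0.5 ] 0.902 1.3029775193806767
```

```bash
python3 -m creep '[{"offset":[0,-1,0],"twist":0},{"offset":[0,-3,0],"twist":0},{"offset":[0,-10,0],"twist":0},{"offset":[0,-22,0],"twist":0},{"offset":[0,-35,-10],"twist":0},{"offset":[0,-55,-40],"twist":0},{"offset":[0,-80,-70],"twist":0},{"offset":[0,-110,-100],"twist":0},{"offset":[0,-140,-120],"twist":0},{"offset":[0,-160,-130],"twist":0},{"offset":[0,-160,-130],"twist":0},{"offset":[0,-160,-130],"twist":0}]'; python3 - <<'E'
from h import *
for n in('top','side'):
    I=eyes.camera(n);A=cv2.imread(f'pics/{n}1.png')
    s=np.s_[190:310,240:390] if n=='top' else np.s_[200:400,150:440]
    d=cv2.absdiff(I,A)[s].max(2);print(n,d.max(),(d>40).sum())
    cv2.imwrite(f'pics/{n}2.png',I)
E
```

```text
time_s: 45.75
ee_pos: [0.5682, 0.2316, 0.2175]
ee_rot: [0.0, 0.999, -0.035, 0.0]
contact_force: [0.5, -1.1, -0.1]
width: 0.0
top 19 0
side 31 0
```

View pics/top2.png

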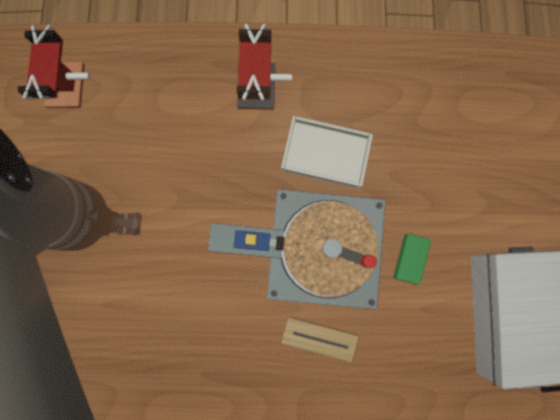

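The arm is clear and the grip is at (369,261), unmoved. The pad is on the rim, and the wax, brush and tray are where they started.

```bash
python3 -c "
from station import order;print(order.job_done())"
```

```text
the job is handed in; nothing more can be done
None
```

The wheel is standing at its hardest rub and the brake pad is on the rim. However, the pad probably presses only about 2.5–3 mm past first touch, at or just under the 3 mm asked for. The job was handed in just under 46 s into the 72 s allowed.

- **Wheel:** I turned it most of the way round and then back over the rub. The drag peaked at about 13 N, at 250° going forward and 254° coming back (stand frame). I left the wheel at about 253°, well inside the 0.15 rad (8.6°) allowance. The last pictures show it did not move afterwards.
- **Brake:** I pushed the post to about 4.5–5.5 mm past first touch three times, with no more than about 17 N. Each time I let go it eased back to the same place, whether I withdrew fast or slowly. The spring seems to overcome the slide's roughly 6 N friction beyond that point, so it did not stay where I left it.
- **Where checks disagreed:** while pushing, force and tool position put the pad about 4.5 mm or more past first touch. After release, pictures and re-probing agreed on about 20.5 mm of brake travel, which is 2.5–3 mm past.
- **Rest of the scene:** the wax block, brush and tray look untouched, and the hand is clear of everything.

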